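# Set the aperture ring of the upward-looking macro camera and fit its hood

### The arm

A 6-joint arm with a two-finger parallel gripper is mounted at the origin on a cart in front of the work surface, level with it; the furniture and walls round the work are solid. World frame = base frame: x ahead of the robot, y to its left, z up, the work surface at z = 0. Lengths are in m, angles in rad, forces in N, time in s.
With the tool pointing down it reaches from about 0.325 to 0.775 m from the base axis. Payload 5.5 kg.
Tool frame: the origin (TCP) lies at the very end of the fingers, on their centre line; the grasp point (between the pads) lies 19 mm behind it; z points along the fingers, y is the line along which they close (so a half turn about z gives the same grasp; the last joint's range is limited). The gripper opens to 85 mm and grips with 20 to 120 N. Pads are 22 mm wide; open, the fingers measure 114 mm over their backs; the gripper's body (76 mm by 85 mm) begins 54 mm behind the grasp point. The pads swing forward as they close: fully open they stand 13 mm farther back than shut.
Start: joints at [-1.296, 0.091, 1.231, -0, 1.82, -0.057], TCP at [0.195, -0.567, 0.231] pointing down, gripper open.
Joint ranges: [-2.87, 2.87], [-0.86, 2.18], [0.17, 2.46], [-1.51, 4.65], [0.06, 2.69], [-2.65, 2.65]. Speed limits (rad/s): [2.57, 2.57, 3.01, 3.14, 3.14, 3.14].

### API

Orientations are given as [roll, pitch, yaw] about the fixed x, y, z axes, in that order (R = Rz(yaw) Ry(pitch) Rx(roll)).
In Python, from bench import arm, jaws, kinematics, readout, vision, job gives the robot as it stands. Calls block until the motion is done:
- arm.goto(position, orientation): joint-space move of the TCP to a pose.
- arm.movel(position, velocity=0.15, rotation=None, until_force=None): straight line of the TCP; rotation=None keeps the orientation; velocity is the mean speed in m/s. With until_force (N) it stops when the force on the tool has changed by that much, and returns True; else False.
- arm.goto_joints(angles): joint-space move.
- jaws.move_gripper(opening): finger opening in m; the grip force is fixed at half the most; returns when the fingers have stopped.
- arm.hold(seconds).
- kinematics.inverse_kinematics(position, orientation): joint angles nearest the present ones, or None.
- readout.state(): the state.
- vision.camera(name): name is "scene" or "top"; returns (picture, depth): 480x640x3 uint8, red, green, blue; 480x640 float32, m along the optical axis (not along the pixel's ray), 0 where there is no reading.
- vision.calibration(name): a dict with "vfov" (degrees; the focal length in pixels is half the picture's height over the tangent of half this angle, whatever the lens; pixels are square), "cx", "cy" (the principal point, pixels), "world_to_cam" (4x4, takes a point from world to camera coordinates). Camera axes: x right, y down, z forward; pixel columns grow to the right and rows downward; lengths in m; the calibration is good to about 2 mm. A picture is of the moment at which its call begins. calibration takes no time and is no camera call.
A pose or a line that the arm cannot do raises arm.PlanningError and nothing moves.
- job.hand_in(): hands the job in; it is judged then, once.
The state is a dict: "time": time; "q": joint angles; "qvel": joint speeds; "effort": joint torques, N m; "eef_pos": TCP position; "ee_rot": TCP orientation; "contact_force": force on the tool from outside, world axes, zero at the start; "wrist_torque": the same for the moment, N m; "opening": finger opening in m; "grip_force": force on a finger pad.
Only numpy, scipy, OpenCV 4.12 (cv2) and the standard library are available. Lean on these libraries where they do the work, as an engineer would, in place of code of your own. Each camera call takes 0.05 s, during which the arm holds its last target. There are 200 camera calls.

### The job

Turn the black clicking aperture ring on the upright camera lens clockwise (seen from above) until its orange mark clicks in line with the orange index line on the camera, and let go of it. Then slip the grey lens hood over the front of the lens, without forcing it, so that it sits upright, fully down on the flange. Leave the other things on the bench where they are.

Things in the scene. Friction and masses are not known exactly. Their poses are not given: they have to be found in the camera images.
- camera: Camera, fixed, looking straight up: white block 96 x 96 mm, top 30 mm high, upright lens on its centre. Origin: centre of the underside, on the lens axis; z up; orange index line on the -x side. Lens heights: rear barrel 50 mm diameter, 36 to 54 mm; aperture ring 64 mm, 54 to 72 mm; fixed flange 59 mm, 72.5 to 79 mm; lens front 50 mm, 79 to 86 mm, then tapering to 44 mm at 97 mm.
- aperture_ring (a joint): Angle of the black knurled ring: 0 with its orange mark at the index, positive counter-clockwise from above. Starts at about 1.9 to 3. Click stops every 0.349 rad, one at 0; let go between two, it springs to the nearer. About 0.2 Nm turns it over a click. It can be turned on past the mark, two clicks further. A friction grip of 30 N across it (64 mm) turns it; open fingers clear it.
- ring_center (a point): Centre of the aperture ring on the lens axis, at half its height, 63 mm above the bench: where to grip across the ring. The ring is 18 mm high; below it the narrower barrel leaves room for fingertips down to 36 mm above the bench; the lens ends 34 mm above this point.
- ring_mark (a point): The orange mark on the rim of the aperture ring (turns with it), 32 mm from the lens axis, at half the ring's height.
- index_mark (a point): The fixed orange index line on the flange just above the ring, 29.5 mm from the lens axis. The line is repeated on the camera's white top.
- seat (a point): Point on the lens axis at the height of the flange's top, 79 mm above the bench: the hood's origin lies here when it is fitted.
- hood: Loose lens hood: a plain grey tube open at both ends, 60 mm outer and 53 mm inner diameter, 45 mm high, about 60 g, standing upright on the bench. Origin: centre of its underside; z along its axis, up. It slips over the lens front with 1.5 mm clearance all round and rests on the flange.
- loupe: Black stand loupe, 39 mm diameter, 34 mm high, bystander. Origin: centre of its underside.
- dropper_bottle: Brown dropper bottle with a black top, 34 mm diameter, 102 mm high, bystander. Origin: centre of its underside.
- weight: Small white covered weight, 26 x 36 x 18 mm, bystander. Origin: centre of its underside.
Not all that is in view belongs to the job. What is shaped like the hood but pink or red is not meant.

How it is judged:
On the way, in this order (a step that is already met when the one before it is completed fails the run):
1. the aperture ring stands clicked at the index mark, released, with the hood still standing aside (value of joint aperture_ring between -0.1 and 0.1 rad and contact force between the fingers and camera below 0.2 N and distance of hood from where it was at the start of the episode below 0.03 m), for 0.2 s.
2. the hood is down on the flange, round the lens front (horizontal distance between hood and seat below 0.004 m and z of hood in the frame of seat below 0.003 m and angle between hood's own z axis and vertical below 0.08 rad), for 0.2 s.
At the end, for the whole second after the job is handed in: The aperture ring's mark is within 0.1 rad of the index (the right click stop), and the hood stands at rest on the flange round the lens front: within 4 mm of the lens axis, within 3 mm of the flange's height, upright within 0.08 rad (all of step 2 and value of joint aperture_ring between -0.1 and 0.1 rad and z of hood in the frame of seat above -0.003 m and linear speed of hood below 0.02 m/s); the robot touches nothing.
It fails at once if the hood is forced or dropped hard onto the camera (over 40 N) (contact force between hood and camera above 40 N).
It fails at once if the loupe is pushed aside by more than 30 mm (distance of loupe from where it was at the start of the episode above 0.03 m).
It fails at once if the dropper bottle is pushed aside by more than 30 mm (distance of dropper_bottle from where it was at the start of the episode above 0.03 m).
It fails at once if the weight is pushed aside by more than 30 mm (distance of weight from where it was at the start of the episode above 0.03 m).
It also fails if it takes over 54 s, if anything falls off the work surface, if the arm or the gripper's body presses on something with over 40 N, if the wrist force passes 120 N, or if a joint passes its speed limit or range.

## Working session

There is one attempt and no reset: what is moved stays moved. The work goes in short steps, each a Python script; the robot and the scene stay as the last script left them, time stands still between calls to the robot, and variables do not carry over. Pictures are saved under pics/ and viewed, at most 10 in all, crops included, and the job is handed in when it is done.

```bash
mkdir -p pics; ls; python3 - <<'E'
from bench import arm,vision,readout
import cv2,numpy as np
ims=[]
for n in("scene","top"):
    p,d=vision.camera(n); cv2.imwrite(f"pics/{n}0.png",p[:,:,::-1]); np.savez(f"/tmp/{n}0.npz",p=p,d=d)
    print(n,vision.calibration(n),(d==0).mean())
print(readout.state())
E
```

```text
pics
scene {'vfov': 56.336293588996135, 'cx': 325.4535156575215, 'cy': 240.0239393374001, 'world_to_cam': array([[-0.79094259, -0.61157841, -0.01953614,  0.44724539],
       [-0.36232267,  0.49383567, -0.79047367,  0.23435412],
       [ 0.49308427, -0.6181409 , -0.61218439,  0.68110943],
       [ 0.        ,  0.        ,  0.        ,  1.        ]])} 0.06294921875
top {'vfov': 55.76819165058362, 'cx': 312.02943560243745, 'cy': 238.65371582223304, 'world_to_cam': array([[-2.94068833e-02, -9.99567328e-01,  6.26390532e-04,
         6.28275320e-02],
       [-9.68776354e-01,  2.83466714e-02, -2.46310460e-01,
         5.54076243e-01],
       [ 2.46186132e-01, -7.85005528e-03, -9.69190778e-01,
         8.32671016e-01],
       [ 0.00000000e+00,  0.00000000e+00,  0.00000000e+00,
         1.00000000e+00]])} 0.003798828125
{'time': 0.1, 'q': array([-1.29572164e+00,  9.18254065e-02,  1.23172348e+00,  1.30383386e-05,
        1.81981790e+00, -5.66971688e-02]), 'qvel': array([ 0.00122189,  0.00053757, -0.00434228,  0.00060817, -0.00115476,
       -0.00175824]), 'effort': array([ 3.62875529e-03, -4.60214925e+01, -4.19220507e+01,  6.48512037e-05,
        1.06294703e-02,  1.44431436e-05]), 'eef_pos': array([ 0.1953692 , -0.56704457,  0.23026261]), 'ee_rot': array([-3.13982209e+00, -1.13155600e-04,  3.31774961e-01]), 'contact_force': array([0.02885937, 0.30735788, 0.10498121]), 'wrist_torque': array([-0.00169696,  0.02972386, -0.00072079]), 'grip_force': 0.0, 'opening': 0.0853644407920652}
```

View pics/scene0.png

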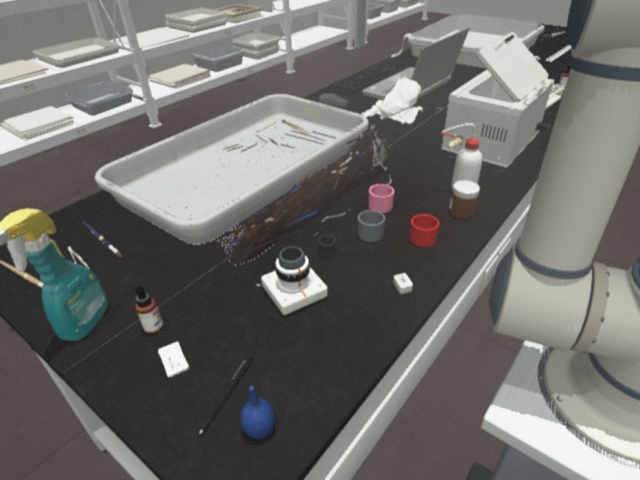

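View pics/top0.png

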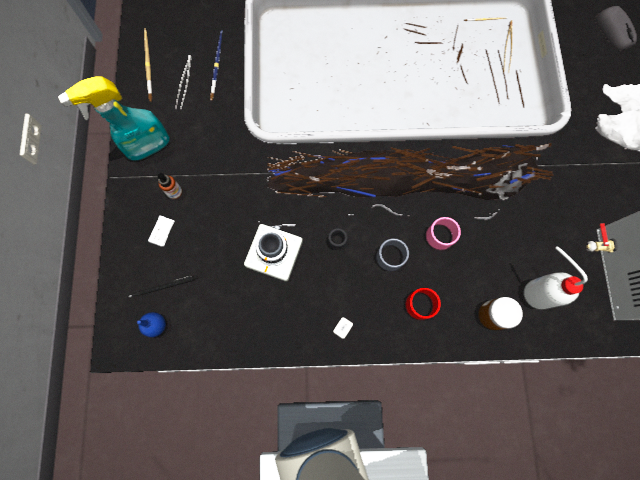

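Could be taken for the hood (top view): grey tube (393,254), pink tube (443,233), red tube (424,303). The loupe is at (338,238), black and smaller. I choose the grey one and check it in a crop.

```bash
cat > h.py <<'E'
import numpy as np,cv2
from bench import vision
def K(n):
    c=vision.calibration(n); return 240/np.tan(np.radians(c["vfov"]/2)),c["cx"],c["cy"],c["world_to_cam"]
def cloud(n,d):
    f,cx,cy,T=K(n); v,u=np.mgrid[:480,:640]
    P=np.stack([(u-cx)/f*d,(v-cy)/f*d,d],-1)
    W=(P-T[:3,3])@T[:3,:3]; W[d==0]=np.nan; return W
def ray(n,u,v,z):
    f,cx,cy,T=K(n); R=T[:3,:3]; o=-R.T@T[:3,3]; r=R.T@np.array([(u-cx)/f,(v-cy)/f,1.])
    return o+r*(z-o[2])/r[2]
def proj(n,p):
    f,cx,cy,T=K(n); q=T[:3,:3]@p+T[:3,3]; return np.array([cx+f*q[0]/q[2],cy+f*q[1]/q[2]])
E
python3 - <<'E'
from h import *
t=np.load("/tmp/top0.npz");s=np.load("/tmp/scene0.npz")
a=t["p"][210:300,230:320];b=t["p"][210:300,350:440];c=s["p"][230:320,245:335];d=s["p"][180:270,340:430]
r=lambda x:cv2.resize(x,(300,300),interpolation=cv2.INTER_CUBIC)
cv2.imwrite("pics/crop1.png",np.vstack([np.hstack([r(a),r(b)]),np.hstack([r(c),r(d)])])[:,:,::-1])
W=cloud("top",t["d"]);S=cloud("scene",s["d"])
for nm,u0,u1,v0,v1 in(("hood",370,415,230,275),("pink",420,465,212,252),("red",400,445,285,322),("cam",240,306,220,285),("loupe",325,350,225,252),("weight",330,356,316,340),("bottle",155,185,170,202)):
    w=W[v0:v1,u0:u1].reshape(-1,3); zmax=np.nanpercentile(w[:,2],99.5); q=w[w[:,2]>zmax-.006]
    (x,y),rad=cv2.minEnclosingCircle(q[:,:2].astype(np.float32)); print(nm,zmax,x,y,rad,len(q))
E
```

```text
hood 0.04753022434141032 0.5287503600120544 -0.11866669356822968 0.03026813268661499 164
pink 0.047516768315641354 0.5707553029060364 -0.22887583076953888 0.030377890914678574 172
red 0.04765395655280086 0.42548906803131104 -0.17288999259471893 0.029892271384596825 175
cam 0.10054449166155062 0.5417963266372681 0.1264156848192215 0.023154811933636665 413
loupe 0.037037959469515186 0.5672307014465332 -0.00764849316328764 0.01985577680170536 135
weight 0.021845867246052707 0.3841387629508972 -0.010628312826156616 0.019879862666130066 219
bottle 0.10121594423071809 0.687627911567688 0.34535300731658936 0.005883524660021067 28
```

View pics/crop1.png

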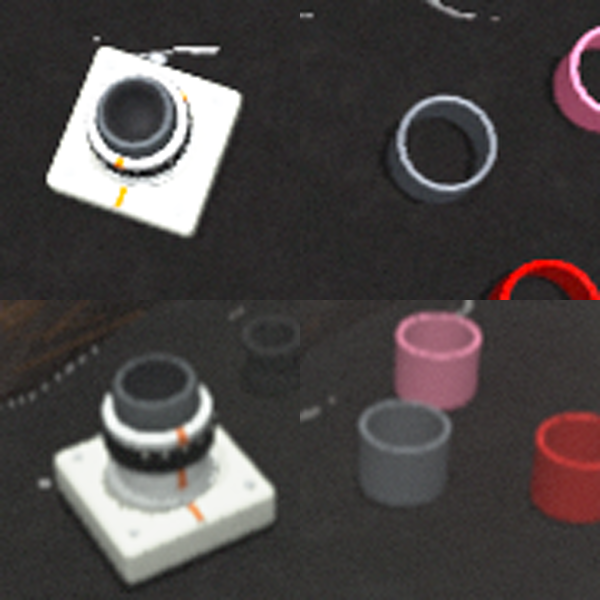

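The crop confirms the grey tube as the hood: a plain open grey tube at about (393,254) in the top view. The fixed orange index lines are at about (266,259) and (267,268). A small orange spot at about (286,239) on the ring's rim should be the ring mark.

```bash
python3 - <<'E'
from h import *
t=np.load("/tmp/top0.npz")
C={}
for n in("top","scene"):
    p=np.load(f"/tmp/{n}0.npz")["p"]; h=cv2.cvtColor(p,cv2.COLOR_RGB2HSV)
    m=cv2.inRange(h,(5,90,90),(28,255,255)); x0,x1,y0,y1=(235,310,215,290) if n=="top" else(255,335,240,320)
    mm=np.zeros_like(m);mm[y0:y1,x0:x1]=m[y0:y1,x0:x1]
    k,l,st,ce=cv2.connectedComponentsWithStats(mm)
    for i in range(1,k):
        print(n,ce[i].round(1),st[i,4],[ray(n,*ce[i],z).round(4)[:2] for z in(.03,.072,.079)])
W=cloud("top",t["d"])
w=W[220:285,240:306].reshape(-1,3)
# block top: rect
q=w[(abs(w[:,2]-.032)<.005)]
print("rect",cv2.minAreaRect(q[:,:2].astype(np.float32)))
# pixel-based rim fits: hood rim & lens front, flange, via contours
g=t["p"].astype(int)
def rim(x,y,z,r): 
    c=np.array([x,y,z]); print("proj centre",proj("top",c))
rim(.5418,.1264,.097,.022)
# white block mask on ray-plane z=.03
hs=cv2.cvtColor(t["p"],cv2.COLOR_RGB2HSV); m=((hs[...,2]>150)&(hs[...,1]<60)).astype(np.uint8); m[:226]=0;m[290:]=0;m[:,:242]=0;m[:,306:]=0
m=cv2.morphologyEx(m,cv2.MORPH_OPEN,np.ones((4,4)))
cs=max(cv2.findContours(m,0,1)[0],key=cv2.contourArea)[:,0]
P=np.array([ray("top",u,v,.03)[:2] for u,v in cs],np.float32); print("blk",cv2.minAreaRect(P))
# hood outer rim from depth mask
for nm,u0,u1,v0,v1,z in(("hood",370,415,230,275,.045),("cam",240,306,220,285,.097)):
    m=(W[v0:v1,u0:u1,2]>z-.004).astype(np.uint8); c=max(cv2.findContours(m,0,1)[0],key=cv2.contourArea)[:,0]
    P=np.array([ray("top",u+u0,v+v0,z)[:2] for u,v in c],np.float32); print(nm,cv2.fitEllipse(P))
E
```

```text
top [285. 239.] 1 [array([0.5666, 0.1024]), array([0.5558, 0.1001]), array([0.5541, 0.0998])]
top [265.3 258.6] 9 [array([0.5263, 0.1434]), array([0.5174, 0.1393]), array([0.516 , 0.1386])]
top [265.7 268.5] 11 [array([0.5054, 0.1427]), array([0.4975, 0.1386]), array([0.4962, 0.1379])]
scene [299.2 270.6] 14 [array([0.5525, 0.0994]), array([0.52  , 0.1341]), array([0.5146, 0.1399])]
scene [299.3 283. ] 10 [array([0.5295, 0.1262]), array([0.4987, 0.1589]), array([0.4935, 0.1644])]
scene [303.4 293.3] 11 [array([0.5057, 0.1427]), array([0.4766, 0.1742]), array([0.4717, 0.1795])]
rect ((0.54225093126297, 0.12682481110095978), (0.09512179344892502, 0.09547692537307739), 68.58010864257812)
proj centre [270.68856259 243.27997582]
blk ((0.5416688919067383, 0.12453548610210419), (0.09637030214071274, 0.10252487659454346), 68.56689453125)
hood ((0.5282680988311768, -0.11889743059873581), (0.057692646980285645, 0.05829194560647011), 43.05025100708008)
cam ((0.5414338707923889, 0.12683998048305511), (0.0437164232134819, 0.04463686794042587), 121.6920394897461)
```

```bash
python3 - <<'E'
from h import *
from bench import arm,jaws,kinematics,readout
A=[.5417,.1266]
def pr(l):
    s=readout.state(); print(l,round(s["time"],2),s["eef_pos"].round(4),s["ee_rot"].round(3),"F",s["contact_force"].round(2),"T",s["wrist_torque"].round(2),round(s["opening"],4),round(s["grip_force"],1),s["q"][5].round(3))
yaw=3.08
o=[np.pi,0,yaw]
q=kinematics.inverse_kinematics(A+[.15],o); print(q)
if q is None or q[5]>-1: raise SystemExit
arm.goto(A+[.15],o); pr("above")
arm.movel(A+[.038],.12); pr("down")
jaws.move_gripper(.05); pr("grip")
q=np.array(readout.state()["q"]); 
for i in range(4):
    q[5]+=2.443/4; arm.goto_joints(q); pr("turn")
E
```

```text
[ 0.16843135 -0.02750281  1.49529292  0.          1.67380255 -1.34077233]
above 2.85 [0.542  0.1258 0.1501] [-3.141  0.     3.078] F [ 0.62 -0.67 -0.04] T [-0.03  0.07  0.03] 0.0855 0.0 -1.341
down 3.93 [0.5424 0.1267 0.0391] [3.141e+00 2.000e-03 3.080e+00] F [0.53 0.44 0.33] T [0.03 0.02 0.04] 0.0857 0.0 -1.341
grip 4.28 [0.5425 0.1282 0.04  ] [3.138e+00 3.000e-03 3.081e+00] F [-2.94  4.74  5.57] T [ 1.08  0.21 -0.04] 0.0624 66.1 -1.341
turn 4.91 [0.5425 0.1281 0.0401] [3.137 0.    2.472] F [-0.32 -0.15 -0.73] T [ 0.19 -0.07 -0.03] 0.0628 65.9 -0.733
turn 5.54 [0.5425 0.1279 0.0401] [ 3.138e+00 -2.000e-03  1.863e+00] F [-1.89 -1.1   0.97] T [-0.15  0.02 -0.06] 0.0623 66.0 -0.123
turn 6.17 [0.5423 0.1279 0.04  ] [ 3.140e+00 -3.000e-03  1.252e+00] F [-3.19 -2.64  1.69] T [-0.42  0.21 -0.02] 0.0624 66.1 0.488
turn 6.81 [0.5422 0.128  0.0401] [-3.141e+00 -3.000e-03  6.420e-01] F [-4.54 -1.44  2.62] T [-0.67  0.44 -0.05] 0.0627 66.2 1.098
```

```bash
python3 - <<'E'
from h import *
from bench import arm,jaws,kinematics,readout
s=readout.state()["eef_pos"]
jaws.move_gripper(.085); p=readout.state(); print("released",p["eef_pos"],p["contact_force"],s)
arm.movel([.5422,.1281,.16],.15)
arm.goto([.45,-.05,.2],[np.pi,0,.642])
for n in("top","scene"):
    p,d=vision.camera(n); np.savez(f"/tmp/{n}1.npz",p=p,d=d)
t=np.load("/tmp/top1.npz")["p"][215:290,235:310];s=np.load("/tmp/scene1.npz")["p"][240:315,258:333]
r=lambda x:cv2.resize(x,(400,400),interpolation=cv2.INTER_CUBIC)
cv2.imwrite("pics/crop2.png",np.hstack([r(t),r(s)])[:,:,::-1]); print(readout.state()["time"])
E
```

```text
released [0.54287282 0.12834408 0.0401962 ] [-0.07128482 -0.00809244 -0.5052096 ] [0.54218778 0.12795375 0.04006452]
9.05
```

View pics/crop2.png

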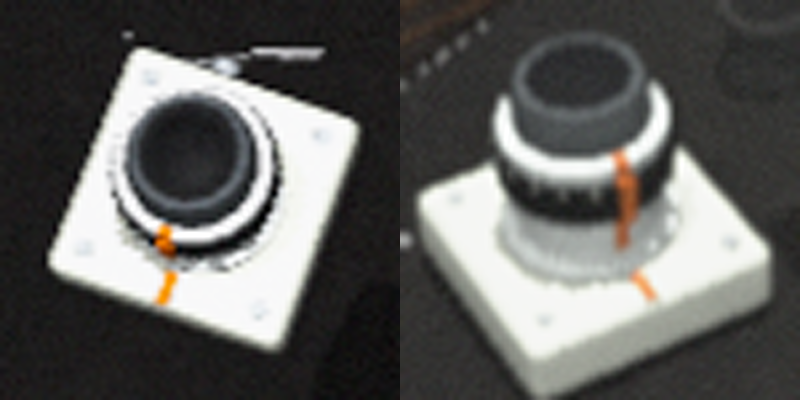

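The ring mark is in line with the index: the orange runs unbroken from flange through ring to barrel, at about (267,259) in the top view and (301,277) in the scene view. Next is the hood: squeeze it once each way to centre it, then lift.

```bash
cat >> h.py <<'E'
from bench import arm,jaws,kinematics,readout
def pr(l):
    s=readout.state(); print(l,round(s["time"],2),s["eef_pos"].round(4),s["ee_rot"].round(3),"F",s["contact_force"].round(2),"T",s["wrist_torque"].round(2),round(s["opening"],4),round(s["grip_force"],1)); return s
E
python3 - <<'E'
from h import *
H=[.529,-.1173]
y=.2
arm.goto(H+[.12],[np.pi,0,y])
arm.movel(H+[.0075],.12); pr("down")
jaws.move_gripper(.05); pr("grip1")
jaws.move_gripper(.085); s=pr("open1")
arm.movel(H+[.06],.12)
arm.goto(H+[.06],[np.pi,0,y+np.pi/2]); 
arm.movel(H+[.0075],.1); pr("down2")
jaws.move_gripper(.05); pr("grip2")
arm.movel(H+[.15],.12); pr("lift")
arm.goto([.5424,.1281,.135],[np.pi,0,y+np.pi/2]); arm.hold(.3); pr("over")
p,d=vision.camera("scene"); q,_=vision.camera("top")
r=lambda x:cv2.resize(x,(400,400),interpolation=cv2.INTER_CUBIC)
cv2.imwrite("pics/over.png",np.hstack([r(q[180:300,210:330]),r(p[200:320,240:360])])[:,:,::-1])
E
```

```text
down 10.72 [ 0.5297 -0.1174  0.0086] [ 3.141e+00 -2.000e-03  2.000e-01] F [-0.07  0.65 -0.31] T [ 0.03 -0.   -0.04] 0.0846 0.0
grip1 11.07 [ 0.5299 -0.1175  0.0089] [ 3.14e+00 -2.00e-03  2.00e-01] F [-0.14 -0.1   6.05] T [0.15 0.1  0.03] 0.0591 64.8
open1 11.46 [ 0.5287 -0.1172  0.007 ] [-3.141e+00  1.000e-03  2.000e-01] F [-0.04 -0.61  0.03] T [0.01 0.06 0.03] 0.085 0.0
down2 14.12 [ 0.5292 -0.1174  0.0078] [3.141 0.    1.771] F [0.54 0.11 0.45] T [ 0.03 -0.01  0.02] 0.0851 0.0
grip2 14.48 [ 0.53   -0.1176  0.0091] [3.139e+00 1.000e-03 1.771e+00] F [-0.43 -0.26  5.57] T [0.   0.11 0.01] 0.0592 64.8
lift 15.82 [ 0.5285 -0.1172  0.1488] [-3.140e+00 -1.000e-03  1.771e+00] F [-0.15 -0.72  0.04] T [-0.01  0.02 -0.01] 0.0591 64.3
over 17.09 [0.5427 0.127  0.1351] [3.141 0.    1.769] F [-0.28 -0.97 -0.62] T [-0.01  0.02  0.03] 0.0592 64.3
```

View pics/over.png

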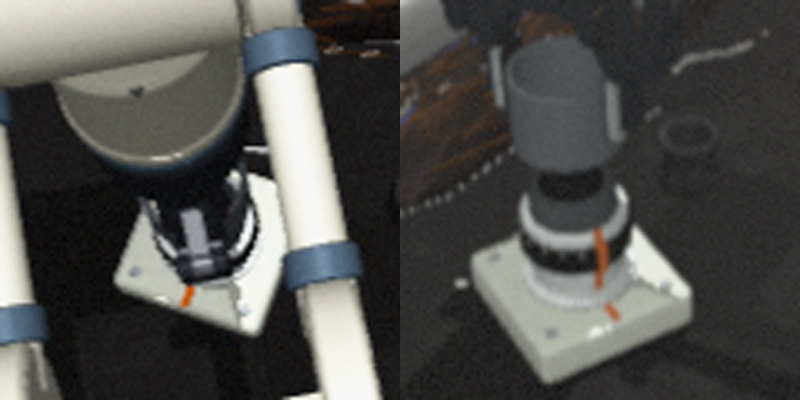

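The hood hangs upright and centred over the lens (scene view about (408,232), lens front about (411,257)). I'll lower it gently with a force stop.

```bash
python3 - <<'E'
from h import *
A=np.array([.5424,.128]); c=A.copy()
for z in(.118,.108,.101,.096,.0925,.090,.088,.0865):
    hit=arm.movel([*c,z],.03,until_force=5); s=pr(f"{z} {hit}")
    if hit: break
    c+=.6*(A-s["eef_pos"][:2])*(z>.1)
E
```

```text
0.118 False 17.91 [0.5424 0.128  0.118 ] [ 3.142 -0.     1.771] F [-0.11 -0.12 -0.09] T [-0.01 -0.05 -0.05] 0.0589 64.3
0.108 False 18.39 [0.5422 0.1279 0.1077] [-3.141  0.     1.771] F [-1.16  0.1  -0.11] T [ 0.03 -0.02  0.01] 0.0592 64.3
0.101 False 18.77 [0.5423 0.128  0.1006] [-3.141 -0.     1.771] F [-0.55 -0.45 -0.26] T [ 0.01 -0.07  0.03] 0.0586 64.3
0.096 False 19.09 [0.5424 0.128  0.0956] [-3.141 -0.     1.771] F [ 0.14 -0.92 -0.27] T [0.03 0.05 0.01] 0.0593 64.3
0.0925 False 19.36 [0.5424 0.128  0.0922] [-3.141 -0.     1.771] F [-0.48 -0.14 -1.34] T [0.05 0.   0.04] 0.0591 64.3
0.09 False 19.61 [0.5424 0.128  0.0898] [-3.141 -0.     1.771] F [ 0.74  0.3  -0.66] T [ 0.02  0.03 -0.03] 0.059 64.3
0.088 False 19.86 [0.5427 0.128  0.0881] [3.141 0.    1.771] F [ 0.09  0.12 -0.2 ] T [-0.04 -0.11 -0.01] 0.0592 64.4
0.0865 False 20.11 [0.5427 0.1281 0.088 ] [3.141 0.    1.771] F [-3.14  0.41  7.11] T [-0.07  0.55  0.05] 0.0591 65.1
```

Contact came at the expected height (TCP 0.088) with no side force. I'll release, retreat and look.

```bash
python3 - <<'E'
from h import *
jaws.move_gripper(.085); s=pr("open")
arm.movel([*s["eef_pos"][:2],.22],.12); arm.goto([.42,-.1,.25],[np.pi,0,1.2]); pr("away")
for n in("top","scene"):
    p,d=vision.camera(n); np.savez(f"/tmp/{n}2.npz",p=p,d=d)
a=np.load("/tmp/top2.npz");t=a["p"][205:295,225:315];s=np.load("/tmp/scene2.npz")["p"][225:315,248:338]
r=lambda x:cv2.resize(x,(400,400),interpolation=cv2.INTER_CUBIC)
cv2.imwrite("pics/end.png",np.hstack([r(t),r(s)])[:,:,::-1])
W=cloud("top",a["d"])[205:295,225:315]; w=W.reshape(-1,3); q=w[w[:,2]>.121]
print(len(q),np.nanmedian(q[:,2]),cv2.minEnclosingCircle(q[:,:2].astype(np.float32)))
A=np.c_[q[:,:2],np.ones(len(q))]; print("tilt",np.linalg.lstsq(A,q[:,2],rcond=None)[0])
E
```

```text
open 20.49 [0.5424 0.128  0.0862] [-3.141 -0.     1.771] F [-0.29  0.21  0.03] T [-0.02 -0.05 -0.01] 0.085 0.0
away 22.77 [ 0.4203 -0.0995  0.2497] [-3.141e+00 -1.000e-03  1.201e+00] F [-0.53  0.4  -1.58] T [ 0.04 -0.04 -0.  ] 0.0854 0.0
187 0.12410853510250675 ((0.5427085757255554, 0.12689396739006042), 0.03007732518017292)
tilt [-0.01293666  0.00583543  0.13035949]
```

View pics/end.png

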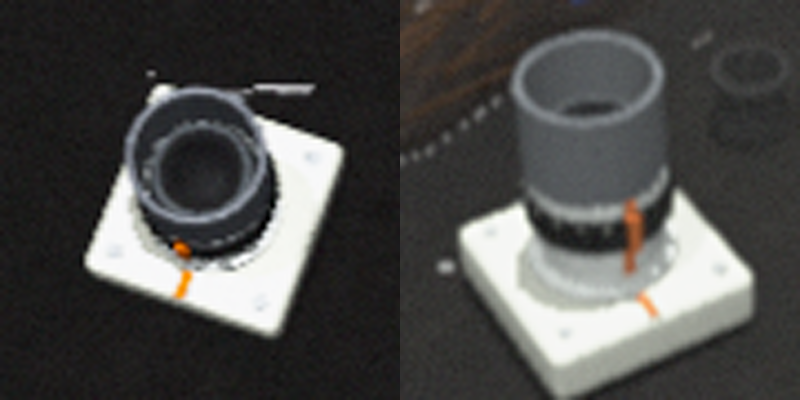

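The hood sits upright on the flange: its rim is at z ≈ 0.124, with about 0.01 rad tilt and about 1 mm off the lens axis. The ring mark is still in line, at about (301,278) in the scene view.

```bash
python3 -c "
from bench import job; print(job.hand_in())"
```

```text
the job is handed in; nothing more can be done
None
```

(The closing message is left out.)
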